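# Peel the stuck top tray off the stack and hold it out over the board

## Robot

A 6-joint arm with a two-finger parallel gripper is mounted at the origin on the work surface; the furniture and walls round the work are solid. World frame = base frame: x ahead of the robot, y to its left, z up, the work surface at z = 0. Lengths are in mm, angles in rad, forces in N, time in s.
With the tool pointing down it reaches from about 275 to 725 mm from the base axis. Payload 15.9 kg.
Tool frame: the origin (TCP) lies on the mounting face of the last link; the fingertips stand 173 mm ahead of it and the grasp point (between the pads) lies 155 mm ahead of it (grasp_offset is the distance from the TCP to the grasp point, in mm); z points along the fingers, y is the line along which they close (so a half turn about z gives the same grasp; the last joint's range is limited). The gripper opens to 85 mm and grips with 20 to 120 N. Pads are 22 mm wide; open, the fingers measure 114 mm over their backs; the gripper's body (76 mm by 85 mm) begins 54 mm behind the grasp point. The pads swing forward as they close: fully open they stand 13 mm farther back than shut.
Start: joints at [-1.249, 0.213, -0.034, 1.323, 0, 1.571], TCP at [158.131, -474.321, 404.706] pointing down, gripper open.
Joint ranges: [-2.98, 2.98], [-0.74, 1.72], [-1.14, 1.35], [-2.1, 2.04], [-1.57, 1.44], [-3.14, 3.14]. Speed limits (rad/s): [1.89, 1.89, 2.39, 2.57, 3.14, 3.14].

## Interface

Orientations are given as a unit quaternion [x, y, z, w].
In Python, from workcell import * gives the robot as it stands.
- The arm moves only by the tool play_rows, never from a script. Its argument "commands" is one flat list of numbers, 7 for each row, row after row: the shift along the tool's x, y, z in cm, then the turn, a rotation vector about the tool's x, y, z in rad, then the opening, from 0 (shut) to 1 (fully open). In form: [tx, ty, tz, ax, ay, az, hand, tx, ty, tz, ax, ay, az, hand, ...]. A call has 1 to 5 rows; each row shifts and turns the commanded pose from where the row before left it, along the tool's axes as they then stand; what a row does not reach is not made up. A row lasts 1/10 s, in which the tool goes at most 50 mm and 8.59 degrees, less where a joint would pass 70% of its speed; a pose out of reach is approached as far as the arm can. A call is refused whole if a number of a shift passes 5 or a number of a turn 0.15, either way. A call with a gripper value outside its range is refused whole. The fingers move at their own pace and stop on an object; "grip_force" is the grip in N (left out, the last holds). Time passes only in rows, so rows that do not move let the fingers close. It gives the time, the measured TCP pose, the force, the opening and the grip force at its end, in the units of the state.
- sense(): the state, without advancing time (a new reading comes with each control period).
- read_camera(name): name is "scene" or "side" or "wrist"; returns a dict with "img" (384x512x3 uint8, red, green, blue), "z_map" (384x512 float32, mm along the optical axis (not along the pixel's ray), 0 where there is no reading), "fov_y" (degrees; the focal length in pixels is half the picture's height over the tangent of half this angle, whatever the lens; pixels are square), "cx", "cy" (the principal point, pixels), "extrinsics" (4x4, takes a point from camera to world coordinates). Camera axes: x right, y up, looking along -z (the intrinsics and any distortion apply to the point x, -y, -z); pixel columns grow to the right and rows downward; lengths in mm; the calibration is good to about 2 mm. A picture is of the moment at which its call begins.
- hand_in(): hands the job in; it is judged then, once.
The state is a dict: "time_s": time; "qpos": joint angles; "joint_velocities": joint speeds; "effort": joint torques, N m; "tcp_pos": TCP position; "tool_rot": TCP orientation; "force": force on the tool from outside, world axes, zero at the start; "ft_torque": the same for the moment, N m; "finger_gap": finger opening in mm; "grasp_force": force on a finger pad.
Only numpy, scipy, OpenCV 4.12 (cv2) and the standard library are available. Lean on these libraries where they do the work, as an engineer would, in place of code of your own. Each camera call takes 0.05 s, during which the arm holds its last target. There are 200 camera calls.

## Task

Three square baking trays are nested in a stack and the top one has stuck. Take it by the upright steel tab on its corner and lift that corner first, so the tray visibly tips and peels loose while the opposite corner is still down in the stack, then take it off without lifting or shifting the two trays below, and hold it out level, right way up, over the middle of the chopping board, well clear of it (about 10 to 20 cm up). Finish still holding it there, keeping still; knock nothing else about.

Things in the scene. Friction and masses are not known exactly. Their poses are not given: they have to be found in the camera images.
- tray: Top tray, square plain steel, 0.22 kg, 142 mm wide at the opening, 128 at the base, 40 high, 2.4 mm walls, rim 8 mm wide. Origin: centre of its underside, 48 mm above the worktop at the start; z up. Its x runs along a DIAGONAL: tab corner at -x, far corner at +x. Nested 16 mm deep in the tray below; a sprung rubber rib on each side holds it with 2 to 3 N until that side has risen about 20 mm.
- tray_tab (a point): Grip point in the upright steel tab on the top tray's corner, at (-92, 0, 60) mm in its frame. The tab is a plate 9 mm thick (along the tray's x), 30 mm wide (along its y); its top edge is 18 mm above this point, the tray's rim 20 mm below. Rigidly part of the tray: pinched across its 9 mm, the tray turns with the gripper.
- tray_far (a point): Point on top of the top tray's rim at the corner diagonally across from the tab, at (92, 0, 40) mm in the tray's frame.
- stack: The two lower trays, shaped like the top one but with no tab, moving as one piece, 1.4 kg, loose on the worktop. Origin: centre of the underside; axes as the top tray's, which starts 48 mm above it. Their upper rim is 64 mm above the worktop; the top tray's floor rests on four studs inside.
- board: Wooden chopping board lying flat on the worktop, 220 mm (its x) by 340 mm (its y) by 22 mm. Origin: centre of its underside.
- small_tin: Bystander: small closed food tin, 57 mm across, 72 mm high, origin centre of its underside.
- salt_shaker: Bystander: glass salt shaker, 44 mm across, 90 mm high, origin centre of its underside.
- pepper_mill: Bystander: dark wooden pepper mill, 58 mm across, 170 mm high, origin centre of its underside.
Things that resemble listed ones, but are neither listed nor needed, are in the scene too. What is shaped like the tray but purple is not meant.

How it is judged (in metres and radians):
On the way, in this order (a step that is already met when the one before it is completed fails the run):
1. the tab corner is lifted first: the top tray tips by 6 degrees or more while its opposite corner is still down in the tray below (angle between tray's own z axis and vertical above 0.1 rad and z of tray_far in the frame of stack below 0.104 m and z of tray_tab in the frame of stack above 0.118 m and horizontal distance between tray_far and stack below 0.115 m), for 0.1 s.
2. the top tray is clear above the stack, which has stayed down (z of tray in the frame of stack above 0.09 m and z of tray_far in the frame of stack above 0.105 m and height (world z) of stack below 0.01 m), for 0.1 s.
At the end, for the whole second after the job is handed in: The gripper holds the top tray still, level within 12 degrees, its underside 85 to 300 mm above the worktop and its centre within 60 mm of the board's centre seen from above; the lower trays stand flat within 40 mm, and board, tin, shaker and mill within 30 mm, of where they were (height (world z) of tray between 0.085 and 0.3 m and horizontal distance between tray and board below 0.06 m and angle between tray's own z axis and vertical below 0.21 rad and linear speed of tray below 0.03 m/s and angular speed of tray below 0.2 rad/s and contact force between the fingers and tray above 1 N and contact force between tray and stack below 0.05 N and contact force between tray and board below 0.05 N and height (world z) of stack below 0.01 m and angle between stack's own z axis and vertical below 0.08 rad and distance of stack from where it was at the start of the episode below 0.04 m and distance of each of board, small_tin, salt_shaker, pepper_mill from where it was at the start of the episode below 0.03 m); the arm keeps its last pose, push and grip.
It fails at once if the lower two trays are lifted, tipped or dragged away (height (world z) of stack above 0.015 m or angle between stack's own z axis and vertical above 0.12 rad or distance of stack from where it was at the start of the episode above 0.04 m).
It fails at once if the board is knocked or pushed away (distance of board from where it was at the start of the episode above 0.03 m or angle between board's own z axis and vertical above 0.3 rad).
It fails at once if the small tin is knocked or pushed away (distance of small_tin from where it was at the start of the episode above 0.03 m or angle between small_tin's own z axis and vertical above 0.3 rad).
It fails at once if the salt shaker is knocked or pushed away (distance of salt_shaker from where it was at the start of the episode above 0.03 m or angle between salt_shaker's own z axis and vertical above 0.3 rad).
It fails at once if the pepper mill is knocked or pushed away (distance of pepper_mill from where it was at the start of the episode above 0.03 m or angle between pepper_mill's own z axis and vertical above 0.3 rad).
It also fails if it takes over 40 s, if anything falls off the work surface, if the arm or the gripper's body presses on something with over 40 N, if the wrist force passes 120 N, or if a joint passes its speed limit or range.

## Working session

There is one attempt and no reset: what is moved stays moved. The work goes in short steps, Python scripts to look and compute and a tool call to move; the robot and the scene stay as the last step left them, time stands still between calls to the robot, and variables do not carry over. Pictures are saved under pics/ and viewed, at most 10 in all, crops included, and the job is handed in when it is done.

Besides the shell and the picture viewer there is one more tool, called after "Call:" by a JSON object that holds its "op" and its "data", one argument or row to a line. play_rows: Moves the arm, as the interface text tells. Its arguments: {"type":"object","properties":{"commands":{"type":"array"},"grip_force":{"type":"number"}},"required":["commands"]}

```bash
mkdir -p pics; cat > h.py <<'E'
from workcell import *
import numpy as np, cv2
def cam(n):
    c=read_camera(n); c['f']=192/np.tan(np.radians(c['fov_y'])/2); return c
def world(c):
    z=c['z_map'].astype(float); v,u=np.mgrid[0:384,0:512]
    P=np.stack([(u-c['cx'])*z/c['f'],-(v-c['cy'])*z/c['f'],-z],-1)
    E=np.array(c['extrinsics']); W=P@E[:3,:3].T+E[:3,3]; W[z==0]=np.nan; return W
E
python3 - <<'E'
from h import *
ims=[]
for n in("scene","side"):
    c=cam(n); ims.append(c['img'][:,:,::-1]); W=world(c); np.savez(f'{n}.npz',img=c['img'],W=W,E=c['extrinsics'],f=c['f'],cx=c['cx'],cy=c['cy'])
    cv2.imwrite(f'pics/{n}.png',cv2.resize(ims[-1],(784,588)))
    print(n,c['fov_y'],c['cx'],c['cy'],np.round(c['extrinsics'],2).tolist(),[k for k in c], np.isnan(W[...,2]).mean())
print(sense())
E
```

```text
scene 42.648845447974765 250.94587435443114 192.6671788601838 [[-0.89, 0.26, -0.37, -35.92], [-0.45, -0.48, 0.75, 1158.93], [0.02, 0.84, 0.55, 952.25], [0.0, 0.0, 0.0, 1.0]] ['img', 'z_map', 'fov_y', 'cx', 'cy', 'extrinsics', 'f'] 0.14368184407552084
side 53.92489790467667 267.6008104442229 197.43654134684846 [[-0.98, 0.12, -0.18, 299.41], [-0.22, -0.55, 0.81, 906.58], [-0.0, 0.83, 0.57, 742.45], [0.0, 0.0, 0.0, 1.0]] ['img', 'z_map', 'fov_y', 'cx', 'cy', 'extrinsics', 'f'] 0.07817586263020833
{'time_s': 0.1, 'qpos': array([-1.24900407e+00,  2.13318489e-01, -3.49731329e-02,  1.32349264e+00,
        4.13637663e-06,  1.57082678e+00]), 'joint_velocities': array([-8.02380235e-04,  3.79445513e-05,  2.85025611e-03, -1.04119938e-03,
       -8.20097870e-04, -1.79631286e-05]), 'effort': array([-1.00155953e-04, -6.87247038e+01,  4.87806273e+01,  1.22428933e-02,
       -1.58015928e-05,  3.93913024e-05]), 'tcp_pos': array([ 158.09485599, -474.21678566,  404.26900611]), 'tool_rot': array([ 9.87086436e-01,  1.60187777e-01, -7.71008656e-05, -4.87917159e-04]), 'force': array([ 0.31189394,  0.53637269, -0.21632524]), 'ft_torque': array([-0.03376592,  0.04410522, -0.06038963]), 'grasp_force': 0.0, 'finger_gap': 85.5162919916308}
```

View pics/scene.png

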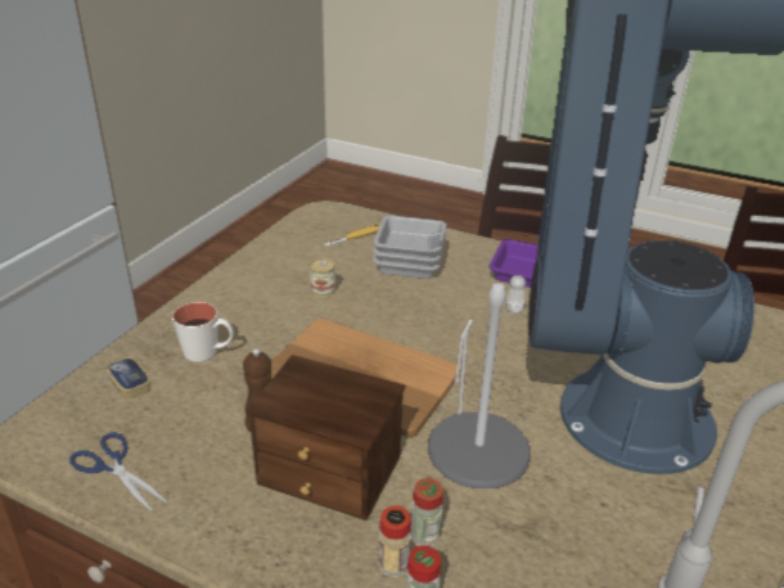

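View pics/side.png

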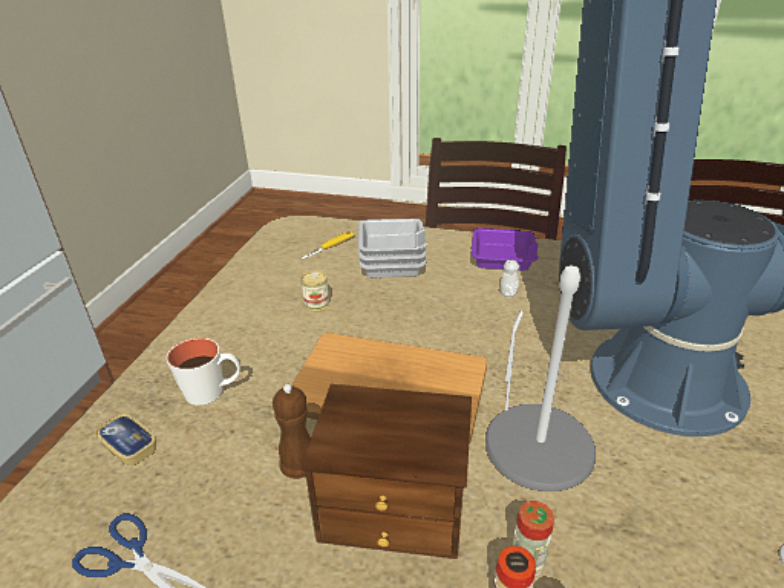

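The scene view shows a grey stack at (410,245), a purple tray at (515,262) that is a decoy, the tin at (322,276), the shaker at (516,293), the mill at (257,390), the board at (370,365), and a stand with a thin pole at (485,370). The side view shows the stack at (392,248) and the purple tray at (505,248). The only tray-shaped things are the grey stack and the purple tray, so I choose the grey one. Next I'll crop it closely and measure.

```bash
python3 - <<'E'
from h import *
out=[]
for n,(u0,v0) in(("scene",(235,130)),("side",(225,133))):
    d=np.load(n+'.npz'); im=d['img'][v0:v0+60,u0:u0+65,::-1]; out.append(cv2.resize(im,(390,360),interpolation=cv2.INTER_CUBIC))
    W=d['W'][v0:v0+60,u0:u0+65]; hsv=cv2.cvtColor(np.ascontiguousarray(im),cv2.COLOR_BGR2HSV)
    m=(hsv[...,1]<40)&(W[...,2]>15)&(W[...,2]<200); P=W[m]
    print(n,m.sum(),np.round(np.percentile(P,[1,50,99],axis=0)))
    for lo,hi in((82,94),(95,110),(110,135)):
        Q=P[(P[:,2]>lo)&(P[:,2]<hi)]
        if len(Q): print(lo,hi,len(Q),Q.mean(0).round(1),cv2.minAreaRect(Q[:,:2].astype(np.float32)) if len(Q)>4 else Q)
cv2.imwrite('pics/crop.png',np.hstack(out))
E
```

```text
scene 1526 [[ 522. -394.   18.]
 [ 610. -272.   62.]
 [ 693. -218.  120.]]
82 94 287 [ 609.9 -305.7   86.8] ((611.7447509765625, -308.0906982421875), (159.48268127441406, 172.18438720703125), 16.800811767578125)
95 110 31 [ 531.3 -260.8  101.5] ((529.4425048828125, -261.3134460449219), (31.218217849731445, 12.598526954650879), 51.72685241699219)
110 135 34 [ 530.7 -261.4  119.3] ((531.6236572265625, -262.86248779296875), (29.796247482299805, 16.23719596862793), 46.371795654296875)
side 1492 [[ 525. -391.   17.]
 [ 613. -264.   63.]
 [ 697. -217.  122.]]
82 94 292 [ 622.1 -306.8   87.3] ((614.35888671875, -308.162353515625), (158.4759521484375, 165.69760131835938), 16.533037185668945)
95 110 22 [ 533.1 -260.   101.9] ((531.8673706054688, -262.41839599609375), (31.252761840820312, 8.75561237335205), 53.965179443359375)
110 135 38 [ 533.8 -259.1  119.3] ((533.661865234375, -261.92022705078125), (29.665794372558594, 11.10163402557373), 61.5887565612793)
```

View pics/crop.png

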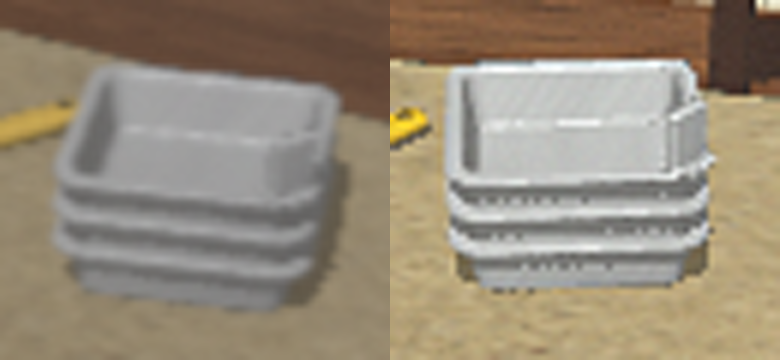

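The crop confirms the grey stack. Its tab stands at the near-right corner, at crop (290,165) in scene and (688,135) in side. The measured tab-to-centre distance is 94 mm (92 expected), the rim is at 87 (88) and the tab top is at about 122 (126). Next I'll measure the board and the obstacles, then plan the reach.

```bash
python3 - <<'E'
from h import *
for n,roi in(("scene",(165,200,310,290)),("side",(180,210,325,310))):
    d=np.load(n+'.npz'); W=d['W']; im=d['img']
    u0,v0,u1,v1=roi; w=W[v0:v1,u0:u1]; hsv=cv2.cvtColor(im,cv2.COLOR_RGB2HSV)[v0:v1,u0:u1]
    m=(abs(w[...,2]-22)<7)&(hsv[...,0]<20)&(hsv[...,1]>90); P=w[m]
    r=cv2.minAreaRect(P[:,:2].astype(np.float32)); print(n,m.sum(),P[:,2].mean().round(1),r,cv2.boxPoints(r).round().tolist())
    # occupancy of tall stuff
    A=W.reshape(-1,3); A=A[(A[:,2]>45)&(A[:,0]>100)&(A[:,0]<850)&(A[:,1]>-500)&(A[:,1]<500)]
    g={}
    for x,y,z in A: g.setdefault((int(x//50*50),int(y//50*50)),[]).append(z)
    print({k:(len(v),int(np.percentile(v,97))) for k,v in sorted(g.items()) if len(v)>8})
s=sense()
from scipy.spatial.transform import Rotation as R
print(R.from_quat(s['tool_rot']).as_matrix().round(3))
E
```

```text
scene 3224 20.1 ((508.9927978515625, 132.64044189453125), (221.36500549316406, 344.2119140625), 87.4107894897461) [[332.0, 30.0], [676.0, 14.0], [686.0, 235.0], [342.0, 251.0]]
{(100, -500): (166, 491), (100, -450): (572, 557), (100, -50): (28, 729), (100, 0): (1901, 724), (100, 50): (1987, 632), (100, 100): (1605, 425), (150, 0): (1142, 724), (150, 50): (2109, 637), (150, 100): (1632, 431), (200, -50): (200, 705), (200, 0): (729, 720), (200, 50): (575, 655), (200, 100): (16, 290), (200, 200): (701, 346), (200, 400): (376, 108), (200, 450): (157, 107), (250, 150): (179, 223), (250, 400): (99, 107), (250, 450): (95, 107), (300, -250): (137, 89), (300, 250): (12, 163), (300, 300): (278, 166), (300, 350): (316, 165), (300, 400): (582, 166), (300, 450): (11, 167), (350, 250): (15, 165), (350, 300): (267, 167), (350, 350): (298, 167), (350, 400): (710, 166), (350, 450): (316, 164), (400, 300): (249, 167), (400, 350): (281, 166), (400, 400): (323, 167), (400, 450): (720, 165), (450, 300): (210, 166), (450, 350): (273, 167), (450, 400): (295, 167), (450, 450): (719, 165), (500, -400): (9, 8
[... 1889 characters left out ...]
, 350): (371, 167), (500, 400): (396, 167), (500, 450): (733, 166), (550, -400): (131, 89), (550, -350): (38, 82), (550, -300): (45, 87), (550, -250): (102, 89), (550, 300): (225, 158), (550, 350): (177, 151), (600, -400): (167, 88), (600, -350): (79, 53), (600, -250): (144, 89), (600, 300): (109, 170), (600, 350): (364, 155), (650, -400): (140, 89), (650, -350): (95, 89), (650, -300): (38, 89), (650, -250): (65, 89), (700, -150): (54, 73), (700, -100): (129, 73), (750, -150): (23, 72), (750, -100): (30, 73), (750, 150): (22, 87), (750, 200): (94, 98), (800, 150): (142, 97), (800, 200): (155, 96), (800, 250): (227, 97)}
[[ 0.949  0.316 -0.   ]
 [ 0.316 -0.949  0.001]
 [ 0.    -0.001 -1.   ]]
```

```bash
cat >> h.py <<'E'
from scipy.spatial.transform import Rotation as R, Slerp
def plan(p,Rt,n,polar=False):
    s=sense(); p0=s['tcp_pos']; R0=R.from_quat(s['tool_rot']); rv=(R0.inv()*Rt).as_rotvec()/n
    print('total turn',(rv*n).round(3),'dist',np.linalg.norm(p-p0).round(1))
    q=p0
    for i in range(n):
        t=(i+1)/n
        if polar:
            a0,a1=np.arctan2(p0[1],p0[0]),np.arctan2(p[1],p[0]); a=a0+t*(a1-a0); r=np.hypot(*p0[:2])*(1-t)+t*np.hypot(*p[:2])
            pn=np.array([r*np.cos(a),r*np.sin(a),p0[2]+t*(p[2]-p0[2])])
        else: pn=p0+t*(p-p0)
        Rc=R0*R.from_rotvec(rv*i); print((Rc.inv().apply(pn-q)/10).round(2),rv.round(4)); q=pn
def down(yaw): # tool y at yaw deg, z down
    c,s=np.cos(np.radians(yaw)),np.sin(np.radians(yaw)); y=np.array([c,s,0]); z=np.array([0,0,-1.]); return R.from_matrix(np.stack([np.cross(y,z),y,z],1))
E
python3 -c "
from h import *
plan(np.array([532,-263,360]),down(-28.5),10)"
```

```text
total turn [-0.001 -0.    -0.752] dist 431.7
[ 4.22 -0.82  0.44] [-0.0001 -0.     -0.0752]
[ 4.26 -0.5   0.44] [-0.0001 -0.     -0.0752]
[ 4.29 -0.18  0.44] [-0.0001 -0.     -0.0752]
[4.29 0.14 0.44] [-0.0001 -0.     -0.0752]
[4.27 0.46 0.44] [-0.0001 -0.     -0.0752]
[4.22 0.78 0.44] [-0.0001 -0.     -0.0752]
[4.15 1.1  0.44] [-0.0001 -0.     -0.0752]
[4.06 1.41 0.44] [-0.0001 -0.     -0.0752]
[3.94 1.71 0.44] [-0.0001 -0.     -0.0752]
[3.8  2.   0.44] [-0.0001 -0.     -0.0752]
```

Call:
{"op": "play_rows", "data": {
  "commands": [4.2,-0.8,0.4,0,0,-0.075,0.6,4.3,-0.5,0.4,0,0,-0.075,0.6,4.3,-0.2,0.4,0,0,-0.075,0.6,4.3,0.1,0.4,0,0,-0.075,0.6,4.3,0.5,0.4,0,0,-0.075,0.6],
  "grip_force": 60
}}

```text
time_s: 0.6
tcp_pos: [346.9, -367.2, 384.4]
tool_rot: [0.939, 0.343, -0.0, -0.0]
force: [0.4, -0.5, -0.2]
finger_gap: 51.1
grasp_force: 0.0
```

Call:
{"op": "play_rows", "data": {
  "commands": [4.2,0.8,0.4,0,0,-0.075,0.6,4.1,1.1,0.4,0,0,-0.075,0.6,4.1,1.4,0.4,0,0,-0.075,0.6,3.9,1.7,0.4,0,0,-0.075,0.6,3.8,2.0,0.4,0,0,-0.075,0.6]
}}

```text
time_s: 1.1
tcp_pos: [533.6, -262.3, 364.2]
tool_rot: [0.859, 0.512, -0.0, -0.0]
force: [0.6, -1.7, 0.3]
finger_gap: 51.1
grasp_force: 0.0
```

Call:
{"op": "play_rows", "data": {
  "commands": [0,0,0,0,0,0,0.6,0,0,0,0,0,0,0.6,0,0,0,0,0,0,0.6]
}}

```text
time_s: 1.4
tcp_pos: [531.7, -263.9, 364.6]
tool_rot: [0.86, 0.51, -0.0, -0.0]
force: [-0.2, -0.4, 0.0]
finger_gap: 51.7
grasp_force: 0.0
```

```bash
python3 - <<'E'
from h import *
plan(np.array([532,-263,360]),down(-28.5),1)
s=sense(); print(s['tcp_pos'],s['qpos'].round(3))
c=cam('wrist'); W=world(c); cv2.imwrite('pics/w1.png',c['img'][:,:,::-1])
np.savez('wrist.npz',img=c['img'],W=W)
hsv=cv2.cvtColor(c['img'],cv2.COLOR_RGB2HSV)
m=(hsv[...,1]<40)
for lo,hi in((84,92),(98,112),(112,122),(122,132)):
    k=m&(W[...,2]>lo)&(W[...,2]<hi)&(np.hypot(W[...,0]-613,W[...,1]+308)<130); Q=W[k]
    if len(Q)>5: print(lo,hi,len(Q),Q.mean(0).round(1),cv2.minAreaRect(Q[:,:2].astype(np.float32)),np.argwhere(k).mean(0))
E
```

```text
total turn [-0.001  0.    -0.003] dist 4.7
[ 0.1  -0.02  0.46] [-0.0005  0.0002 -0.0025]
[ 531.71621571 -263.93866805  364.61284331] [-0.461  0.418  0.148  1.301 -0.     1.61 ]
84 92 6546 [ 627.2 -291.4   86.7] ((610.981689453125, -308.2897644042969), (162.9336700439453, 163.10015869140625), 15.96667766571045) [165.54155209 363.03177513]
98 112 40 [ 539.1 -252.2  105.1] ((538.7428588867188, -252.64585876464844), (2.797842025756836, 8.678318977355957), 63.70685577392578) [182.2   258.075]
112 122 45 [ 537.5 -253.6  118.2] ((531.1767578125, -259.51678466796875), (24.347633361816406, 7.364962577819824), 40.62845993041992) [188.53333333 257.26666667]
122 132 358 [ 532.5 -264.1  124.1] ((532.1717529296875, -264.3743896484375), (28.75926399230957, 8.246606826782227), 61.62733459472656) [204.30726257 258.12849162]
```

View pics/w1.png

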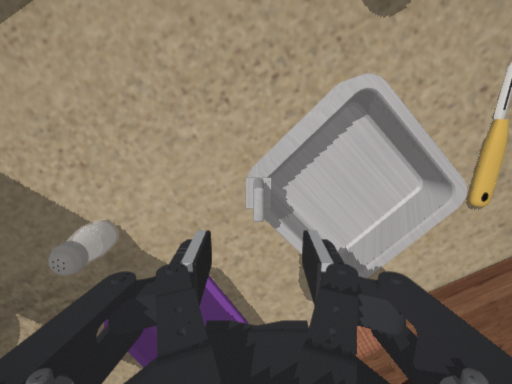

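The wrist view shows the tab edge-on at (258,204), between the two fingers, with the tray to its right. The tab top measures (532.3,-264.2,124) with its normal at -28.4°, so the tool is aligned within 1 mm. Now I descend and grip.

Call:
{"op": "play_rows", "data": {
  "commands": [0.05,0,2.4,0,0,0,0.6,0,0,2.4,0,0,0,0.6,0,0,2.4,0,0,0,0.6,0,0,2.0,0,0,0,0.6,0,0,0.5,0,0,0,0.6]
}}

```text
time_s: 1.95
tcp_pos: [531.1, -263.6, 266.0]
tool_rot: [0.86, 0.51, -0.001, -0.001]
force: [-0.1, 0.5, 1.1]
finger_gap: 51.3
grasp_force: 0.0
```

Call:
{"op": "play_rows", "data": {
  "commands": [0,0,0,0,0,0,0.35,0,0,0,0,0,0,0.35,0,0,0,0,0,0,0.2,0,0,0,0,0,0,0.1,0,0,0,0,0,0,0]
}}

```text
time_s: 2.45
tcp_pos: [532.8, -263.4, 268.7]
tool_rot: [0.86, 0.51, 0.0, 0.001]
force: [-1.7, -1.0, 6.7]
finger_gap: 8.6
grasp_force: 58.6
```

Call:
{"op": "play_rows", "data": {
  "commands": [0,0,0,0,0,0,0,0,0,0,0,0,0,0,0,0,0,0,0,0,0,0,0,0,0,0,0,0],
  "grip_force": 80
}}

```text
time_s: 2.85
tcp_pos: [532.8, -263.3, 268.8]
tool_rot: [0.86, 0.51, 0.0, 0.001]
force: [-1.6, 0.3, 7.6]
finger_gap: 7.5
grasp_force: 78.4
```

Gripped. Now I tip the tray about the far corner at the lower rim's height: turn about tool +x, with tool y forward and tool z up.

Call:
{"op": "play_rows", "data": {
  "commands": [0,0.41,-0.37,0.02,0,0,0,0,0.41,-0.37,0.02,0,0,0,0,0.41,-0.37,0.02,0,0,0,0,0.41,-0.37,0.02,0,0,0,0,0.41,-0.37,0.02,0,0,0]
}}

```text
time_s: 3.35
tcp_pos: [551.3, -273.4, 285.5]
tool_rot: [0.859, 0.51, -0.026, -0.043]
force: [0.8, -0.7, -2.3]
finger_gap: 7.8
grasp_force: 78.5
```

Call:
{"op": "play_rows", "data": {
  "commands": [0,0.41,-0.37,0.02,0,0,0,0,0.41,-0.37,0.02,0,0,0,0,0.41,-0.37,0.02,0,0,0,0,0.41,-0.37,0.02,0,0,0,0,0,0,0,0,0,0]
}}

```text
time_s: 3.85
tcp_pos: [567.2, -282.1, 297.8]
tool_rot: [0.856, 0.509, -0.046, -0.078]
force: [-3.9, 1.2, 0.2]
finger_gap: 7.6
grasp_force: 78.7
```

```bash
python3 - <<'E'
from h import *
s=sense(); M=R.from_quat(s['tool_rot']); print(s['tcp_pos'],M.as_matrix().round(3).tolist(),s['force'],s['ft_torque'],s['finger_gap'],s['qpos'].round(2))
pv=lambda v:s['tcp_pos']+M.apply(v)
print('tab',pv([0,0,160.7]),'far',pv([0,184,180.7]),'centre base',pv([0,92,220.7]))
ims=[]
for n,(u0,v0) in(("scene",(225,115)),("side",(215,120))):
    c=cam(n); ims.append(cv2.resize(c['img'][v0:v0+75,u0:u0+80,::-1],(400,375),interpolation=cv2.INTER_CUBIC))
cv2.imwrite('pics/tip.png',np.hstack(ims))
E
```

```text
[ 567.23838874 -282.07730491  297.79468902] [[0.479, 0.864, -0.158], [0.878, -0.471, 0.086], [-0.0, -0.18, -0.984]] [-3.92332877  1.17899693  0.16531683] [ 0.32670087  0.78672597 -0.03945327] 7.57179009277289 [-0.46  0.64  0.33  1.44  0.01  1.61]
tab [ 541.78093665 -268.21305587  139.73080722] far [ 697.52582303 -353.09564213   86.86799502] centre base [ 611.73257956 -306.34064364   64.11959969]
```

View pics/tip.png

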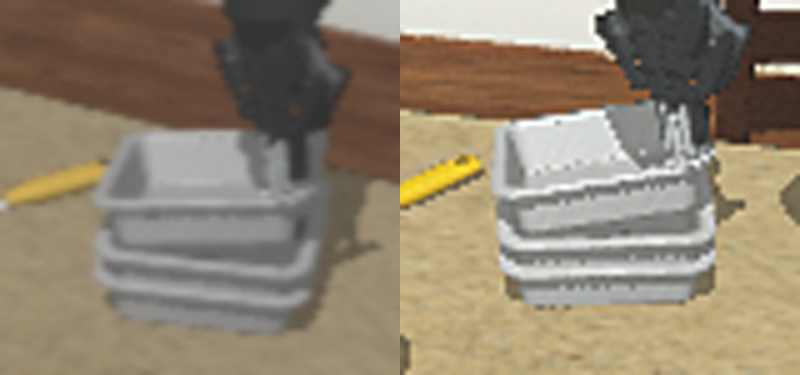

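The picture shows the top tray clearly tipped, with its tab corner up at (285,180)/(680,160), its far corner still nested and the lower stack flat. Next I lift straight up with the tilt kept.

Call:
{"op": "play_rows", "data": {
  "commands": [0,-0.09,-0.49,0,0,0,0,0,-0.09,-0.49,0,0,0,0,0,-0.09,-0.49,0,0,0,0,0,-0.09,-0.49,0,0,0,0,0,-0.09,-0.49,0,0,0,0]
}}

```text
time_s: 4.45
tcp_pos: [567.1, -282.0, 323.5]
tool_rot: [0.856, 0.509, -0.046, -0.077]
force: [-0.5, -0.4, -2.8]
finger_gap: 7.7
grasp_force: 78.5
```

Call:
{"op": "play_rows", "data": {
  "commands": [0,-0.27,-1.48,0,0,0,0,0,-0.27,-1.48,0,0,0,0,0,-0.27,-1.48,0,0,0,0,0,-0.27,-1.48,0,0,0,0,0,-0.27,-1.48,0,0,0,0]
}}

```text
time_s: 4.95
tcp_pos: [567.0, -281.9, 399.0]
tool_rot: [0.856, 0.509, -0.046, -0.077]
force: [1.1, -0.1, -2.0]
finger_gap: 7.8
grasp_force: 78.6
```

Call:
{"op": "play_rows", "data": {
  "commands": [0,-0.18,-0.98,0,0,0,0,0,-0.09,-0.49,0,0,0,0,0,0,0,0,0,0,0]
}}

```text
time_s: 5.25
tcp_pos: [567.1, -282.0, 413.6]
tool_rot: [0.856, 0.509, -0.046, -0.077]
force: [0.2, -0.7, -3.2]
finger_gap: 7.7
grasp_force: 78.5
```

```bash
python3 - <<'E'
from h import *
s=sense(); M=R.from_quat(s['tool_rot']); print(s['tcp_pos'],s['force'],s['ft_torque'],s['finger_gap'],s['qpos'].round(2))
pv=lambda v:s['tcp_pos']+M.apply(v)
print('far',pv([0,184,180.7]),'base',pv([0,92,220.7]))
ims=[]
for n,(u0,v0) in(("scene",(225,95)),("side",(215,100))):
    c=cam(n); W=world(c); ims.append(cv2.resize(c['img'][v0:v0+95,u0:u0+80,::-1],(400,475),interpolation=cv2.INTER_CUBIC))
    hsv=cv2.cvtColor(c['img'],cv2.COLOR_RGB2HSV); k=(hsv[...,1]<40)&(np.hypot(W[...,0]-613,W[...,1]+308)<125)&(abs(W[...,2]-64)<5); print('lower rim',k.sum(),cv2.minAreaRect(W[k][:,:2].astype(np.float32)),W[k][:,2].mean())
cv2.imwrite('pics/lift.png',np.hstack(ims))
az=np.arctan2(133,509); d=np.array([np.cos(az),np.sin(az)]); t=np.array([509,133])-92*d
print('target tcp',t)
plan(np.array([t[0],t[1],390]),down(np.degrees(az)),15,True)
E
```

```text
[ 567.12537469 -281.98370017  413.56175884] [ 0.21887897 -0.6979016  -3.20490112] [-0.09497017 -0.04019275  0.07447518] 7.724153054782681 [-0.46  0.64  0.61  1.73  0.01  1.61]
far [ 697.87980638 -353.2396506   203.00450268] base [ 612.13690835 -306.51104942  180.01334635]
lower rim 286 ((611.745849609375, -309.0398864746094), (158.12135314941406, 168.2579803466797), 16.363052368164062) 62.825437598937455
lower rim 317 ((614.9400024414062, -308.8819580078125), (158.8515625, 165.4633026123047), 15.292940139770508) 63.40893904811934
target tcp [419.98850347 109.74159324]
total turn [-0.172 -0.068 -0.752] dist 419.0
[ 2.91 -1.46  0.42] [-0.0115 -0.0045 -0.0502]
[ 2.85 -1.45  0.41] [-0.0115 -0.0045 -0.0502]
[ 2.79 -1.44  0.4 ] [-0.0115 -0.0045 -0.0502]
[ 2.73 -1.44  0.39] [-0.0115 -0.0045 -0.0502]
[ 2.67 -1.43  0.38] [-0.0115 -0.0045 -0.0502]
[ 2.61 -1.42  0.36] [-0.0115 -0.0045 -0.0502]
[ 2.55 -1.42  0.35] [-0.0115 -0.0045 -0.0502]
[ 2.49 -1.41  0.33] [-0.0115 -0.0045 -0.0502]
[ 2.43 -1.41  0.31] [-0.0115 -0.0045 -0.0502]
[ 2.37 -1.4   0.29] [-0.0115 -0.0045 -0.0502]
[ 2.31 -1.4   0.27] [-0.0115 -0.0045 -0.0502]
[ 2.25 -1.39  0.25] [-0.0115 -0.0045 -0.0502]
[ 2.19 -1.39  0.22] [-0.0115 -0.0045 -0.0502]
[ 2.13 -1.38  0.2 ] [-0.0115 -0.0045 -0.0502]
[ 2.07 -1.38  0.17] [-0.0115 -0.0045 -0.0502]
```

View pics/lift.png

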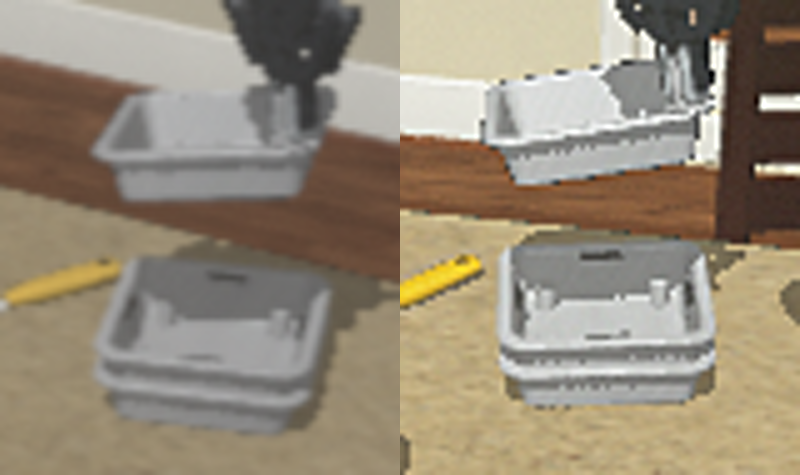

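The tray is off, and the lower trays stand where they were, with their rim at (613,-309,63). Next I level the tray and swing it to the board at this height.

Call:
{"op": "play_rows", "data": {
  "commands": [0,0,0,-0.045,0,0,0,0,0,0,-0.045,0,0,0,0,0,0,-0.045,0,0,0,0,0,0,-0.045,0,0,0,0,0,0,0,0,0,0]
}}

```text
time_s: 5.85
tcp_pos: [566.5, -281.7, 413.0]
tool_rot: [0.86, 0.511, 0.0, 0.0]
force: [-0.5, 1.0, -2.6]
finger_gap: 7.4
grasp_force: 78.6
```

```bash
python3 - <<'E'
from h import *
s=sense(); print(s['tcp_pos'],s['finger_gap'])
plan(np.array([420,109.7,393]),down(14.64),20,True)
E
```

```text
[ 566.5114742  -281.71090403  413.00692195] 7.38101762886114
total turn [ 0.001  0.    -0.755] dist 418.4
[ 2.19 -1.12  0.1 ] [ 0.      0.     -0.0377]
[ 2.16 -1.11  0.1 ] [ 0.      0.     -0.0377]
[ 2.12 -1.1   0.1 ] [ 0.      0.     -0.0377]
[ 2.09 -1.1   0.1 ] [ 0.      0.     -0.0377]
[ 2.06 -1.09  0.1 ] [ 0.      0.     -0.0377]
[ 2.02 -1.09  0.1 ] [ 0.      0.     -0.0377]
[ 1.99 -1.08  0.1 ] [ 0.      0.     -0.0377]
[ 1.96 -1.08  0.1 ] [ 0.      0.     -0.0377]
[ 1.92 -1.07  0.1 ] [ 0.      0.     -0.0377]
[ 1.89 -1.07  0.1 ] [ 0.      0.     -0.0377]
[ 1.86 -1.06  0.1 ] [ 0.      0.     -0.0377]
[ 1.82 -1.06  0.1 ] [ 0.      0.     -0.0377]
[ 1.79 -1.05  0.1 ] [ 0.      0.     -0.0377]
[ 1.76 -1.05  0.1 ] [ 0.      0.     -0.0377]
[ 1.72 -1.04  0.1 ] [ 0.      0.     -0.0377]
[ 1.69 -1.04  0.1 ] [ 0.      0.     -0.0377]
[ 1.65 -1.04  0.1 ] [ 0.      0.     -0.0377]
[ 1.62 -1.03  0.1 ] [ 0.      0.     -0.0377]
[ 1.59 -1.03  0.1 ] [ 0.      0.     -0.0377]
[ 1.55 -1.02  0.1 ] [ 0.      0.     -0.0377]
```

Call:
{"op": "play_rows", "data": {
  "commands": [2.2,-1.1,0.1,0,0,-0.038,0,2.2,-1.1,0.1,0,0,-0.038,0,2.1,-1.1,0.1,0,0,-0.038,0,2.1,-1.1,0.1,0,0,-0.038,0,2.1,-1.1,0.1,0,0,-0.038,0]
}}

```text
time_s: 6.35
tcp_pos: [560.7, -161.1, 407.3]
tool_rot: [0.807, 0.59, -0.001, -0.001]
force: [-0.2, 0.7, -2.0]
finger_gap: 8.1
grasp_force: 78.7
```

Call:
{"op": "play_rows", "data": {
  "commands": [2.0,-1.1,0.1,0,0,-0.038,0,2.0,-1.1,0.1,0,0,-0.038,0,2.0,-1.1,0.1,0,0,-0.038,0,1.9,-1.1,0.1,0,0,-0.038,0,1.9,-1.1,0.1,0,0,-0.038,0]
}}

```text
time_s: 6.85
tcp_pos: [529.7, -53.3, 402.5]
tool_rot: [0.747, 0.664, -0.001, -0.001]
force: [1.0, 0.7, -1.9]
finger_gap: 7.7
grasp_force: 78.6
```

Call:
{"op": "play_rows", "data": {
  "commands": [1.9,-1.1,0.1,0,0,-0.038,0,1.8,-1.1,0.1,0,0,-0.038,0,1.8,-1.0,0.1,0,0,-0.038,0,1.8,-1.0,0.1,0,0,-0.038,0,1.7,-1.0,0.1,0,0,-0.038,0]
}}

```text
time_s: 7.35
tcp_pos: [481.8, 38.7, 397.6]
tool_rot: [0.681, 0.732, -0.001, -0.001]
force: [0.5, 0.1, -3.0]
finger_gap: 7.9
grasp_force: 78.6
```

Call:
{"op": "play_rows", "data": {
  "commands": [1.7,-1.0,0.1,0,0,-0.038,0,1.6,-1.0,0.1,0,0,-0.038,0,1.6,-1.0,0.1,0,0,-0.038,0,1.6,-1.0,0.1,0,0,-0.038,0,1.5,-1.0,0.1,0,0,-0.038,0]
}}

```text
time_s: 7.85
tcp_pos: [420.7, 110.3, 392.7]
tool_rot: [0.608, 0.794, -0.001, -0.001]
force: [0.0, -0.3, -2.0]
finger_gap: 7.2
grasp_force: 78.6
```

Call:
{"op": "play_rows", "data": {
  "commands": [0,0,0,0,0,0,0,0,0,0,0,0,0,0,0,0,0,0,0,0,0,0,0,0,0,0,0,0]
}}

```text
time_s: 8.25
tcp_pos: [421.8, 109.3, 392.9]
tool_rot: [0.61, 0.793, -0.0, -0.0]
force: [0.3, 0.5, -2.2]
finger_gap: 8.0
grasp_force: 78.6
```

```bash
python3 - <<'E'
from h import *
s=sense(); print(s['tcp_pos'],s['force'],s['joint_velocities'].round(3)); M=R.from_quat(s['tool_rot']); print('base',s['tcp_pos']+M.apply([0,92,220.7]))
for n in("side","scene"):
    c=cam(n); W=world(c); hsv=cv2.cvtColor(c['img'],cv2.COLOR_RGB2HSV)
    if n=="side": cv2.imwrite('pics/end.png',c['img'][:,:,::-1])
    P=W[(hsv[...,1]<40)&(np.hypot(W[...,0]-509,W[...,1]-133)<115)&(abs(W[...,2]-212)<14)]
    print(n,len(P),cv2.minAreaRect(P[:,:2].astype(np.float32)),np.linalg.lstsq(np.c_[P[:,:2]-[509,133],np.ones(len(P))],P[:,2],rcond=None)[0])
E
```

```text
[421.75091193 109.3226275  392.91164248] [ 0.29477763  0.52659776 -2.16726681] [-0.    -0.001 -0.002 -0.002  0.001  0.   ]
base [510.55780898 132.93090257 172.16637213]
side 948 ((511.2697448730469, 132.65521240234375), (162.24563598632812, 162.88455200195312), 59.626502990722656) [-1.96908733e-02  2.52046372e-02  2.09785109e+02]
scene 735 ((510.6275634765625, 131.02719116210938), (163.28509521484375, 166.56948852539062), 59.33108139038086) [-2.15277330e-02  2.03439687e-02  2.08853246e+02]
```

View pics/end.png

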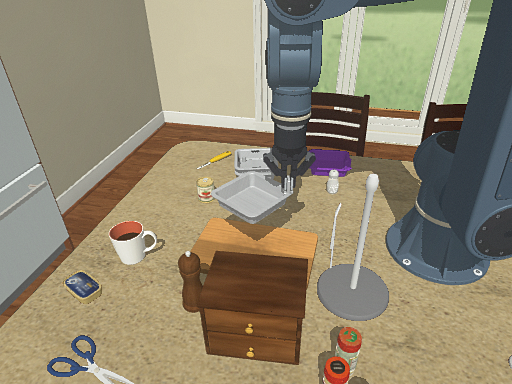

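The final picture shows the tray at (253,197), level within about 2° and centred over the board at (511,133), with its underside at 172 mm. Nothing else has moved, so I'm handing in.

```bash
python3 -c "
from workcell import *
print(hand_in())"
```

```text
the job is handed in; nothing more can be done
None
```

The tray was peeled off tab corner first, and I handed in with it held still and level about 15 cm above the middle of the board, the lower trays unmoved to within about 2 mm; no verdict was returned.

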